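Unstack the glazed jars onto their colour tiles

TASK

The fired jars on the banding wheel need sorting by glaze: take the stack apart from the top down and set every jar, the single one too, upright in the middle of the flat glaze tile of its own colour. Handle them gently: set each jar down rather than dropping or tipping it, and leave the grey vase and the black-capped glaze pot where they stand.

Things in the scene. Friction and masses are not known exactly. Their poses are not given: they have to be found in the camera images.
- blue_jar: Lidded cylindrical ceramic jar glazed cobalt-blue, bare clay foot, flat lid that is one piece with it (no knob); diameter 68, height 56 mm, about 320 g, straight sides. Origin: centre of its underside; z up. Stands on the banding wheel: either it or the green jar is the bottom of the stack of three, the other stands alone (nothing is glued; the jars just rest on each other).
- green_jar: Lidded cylindrical ceramic jar glazed leaf-green, bare clay foot, flat lid that is one piece with it (no knob); diameter 68, height 56 mm, about 320 g, straight sides. Origin: centre of its underside; z up. Stands on the banding wheel: either it or the blue jar is the bottom of the stack of three, the other stands alone (nothing is glued; the jars just rest on each other).
- yellow_jar: Lidded cylindrical ceramic jar glazed mustard-yellow, bare clay foot, flat lid that is one piece with it (no knob); diameter 50, height 46 mm, about 200 g, straight sides. Origin: centre of its underside; z up. At the start the middle of the stack: stands loose on the flat lid of the blue or the green jar (nothing is glued; the jars just rest on each other).
- white_jar: Lidded cylindrical ceramic jar glazed off-white, bare clay foot, flat lid that is one piece with it (no knob); diameter 32, height 40 mm, about 100 g, straight sides. Origin: centre of its underside; z up. At the start the top of the stack: stands loose on the flat lid of the yellow jar (nothing is glued; the jars just rest on each other).
- blue_tile: Fixed square ceramic glaze tile, cobalt-blue top with a thin bare clay edge, 92 x 92 mm, 10 mm thick, lying on the bench: the place for the blue jar. Origin: centre of its underside, z up, so the flat top is 10 mm above it.
- green_tile: Fixed square ceramic glaze tile, leaf-green top with a thin bare clay edge, 92 x 92 mm, 10 mm thick, lying on the bench: the place for the green jar. Origin: centre of its underside, z up, so the flat top is 10 mm above it.
- yellow_tile: Fixed square ceramic glaze tile, mustard-yellow top with a thin bare clay edge, 92 x 92 mm, 10 mm thick, lying on the bench: the place for the yellow jar. Origin: centre of its underside, z up, so the flat top is 10 mm above it.
- white_tile: Fixed square ceramic glaze tile, off-white top with a thin bare clay edge, 92 x 92 mm, 10 mm thick, lying on the bench: the place for the white jar. Origin: centre of its underside, z up, so the flat top is 10 mm above it.
- vase: Bystander: dark grey clay vase with a waist, 120 mm tall, 76 mm wide, loose, beyond the work on the far side. Origin: centre of its underside.
- glaze_pot: Bystander: pale jar with a black cap, 85 mm tall, 64 mm wide, loose, on the far side. Origin: centre of its underside. (Also in the scene, not listed: the fixed banding wheel, a maroon disc 230 mm across whose top is 60 mm above the bench and which does not turn, with the stack of three and the single jar 120 mm apart on it, and a brush lying on the far side.)

How it is judged (in metres and radians):
On the way, in this order (a step that is already met when the one before it is completed fails the run):
1. the white jar stands released in the middle of the white tile (horizontal distance between white_jar and white_tile below 0.014 m and z of white_jar in the frame of white_tile between 0.006 and 0.014 m and angle between white_jar's own z axis and vertical below 0.1 rad and linear speed of white_jar below 0.03 m/s and contact force between white_jar and the fingers below 0.05 N), for 0.2 s.
2. the yellow jar stands released in the middle of the yellow tile (horizontal distance between yellow_jar and yellow_tile below 0.014 m and z of yellow_jar in the frame of yellow_tile between 0.006 and 0.014 m and angle between yellow_jar's own z axis and vertical below 0.1 rad and linear speed of yellow_jar below 0.03 m/s and contact force between yellow_jar and the fingers below 0.05 N), for 0.2 s.
At the end, for the whole second after the job is handed in: All four jars stand upright (within 0.1 rad), released and at rest on the tile of their own colour, each within 14 mm of the tile's centre; vase and glaze pot within 25 mm of where they stood (all of step 1 and all of step 2 and horizontal distance between blue_jar and blue_tile below 0.014 m and z of blue_jar in the frame of blue_tile between 0.006 and 0.014 m and angle between each of blue_jar, green_jar's own z axis and vertical below 0.1 rad and linear speed of each of blue_jar, green_jar below 0.03 m/s and contact force between each of blue_jar, green_jar and the fingers below 0.05 N and horizontal distance between green_jar and green_tile below 0.014 m and z of green_jar in the frame of green_tile between 0.006 and 0.014 m and distance of each of vase, glaze_pot from where it was at the start of the episode below 0.025 m); the robot touches nothing.
It fails at once if a jar is tipped by more than 0.7 rad (angle between any of blue_jar, green_jar, yellow_jar, white_jar's own z axis and vertical above 0.7 rad).
It fails at once if a jar is dropped: let go more than 15 mm above its tile ((horizontal distance between blue_jar and blue_tile below 0.05 m and z of blue_jar in the frame of blue_tile above 0.025 m and contact force between blue_jar and the fingers below 0.05 N) or (horizontal distance between green_jar and green_tile below 0.05 m and z of green_jar in the frame of green_tile above 0.025 m and contact force between green_jar and the fingers below 0.05 N) or (horizontal distance between yellow_jar and yellow_tile below 0.05 m and z of yellow_jar in the frame of yellow_tile above 0.025 m and contact force between yellow_jar and the fingers below 0.05 N) or (horizontal distance between white_jar and white_tile below 0.05 m and z of white_jar in the frame of white_tile above 0.025 m and contact force between white_jar and the fingers below 0.05 N)).
It fails at once if a jar is slammed onto its tile (over 60 N) (contact force between blue_jar and blue_tile above 60 N or contact force between green_jar and green_tile above 60 N or contact force between yellow_jar and yellow_tile above 60 N or contact force between white_jar and white_tile above 60 N).
It fails at once if the vase or the glaze pot is shoved by more than 25 mm or tipped by more than 0.5 rad (distance of any of vase, glaze_pot from where it was at the start of the episode above 0.025 m or angle between any of vase, glaze_pot's own z axis and vertical above 0.5 rad).
It also fails if it takes over 109 s, if anything falls off the work surface, if the arm or the gripper's body presses on something with over 40 N, if the wrist force passes 120 N, or if a joint passes its speed limit or range.

ROBOT

A 6-joint arm with a two-finger parallel gripper is mounted at the origin on the work surface. World frame = base frame: x ahead of the robot, y to its left, z up, the work surface at z = 0. Lengths are in m, angles in degrees, forces in N, time in s.
With the tool pointing down it reaches from about 0.3 to 0.75 m from the base axis. Payload 8.5 kg.
Tool frame: the origin (TCP) lies midway between the tips of the shut fingers; the grasp point (between the pads) lies 19 mm behind it (env.pinch_z is the z of the grasp point in the tool frame, in m); z points along the fingers, y is the line along which they close (so a half turn about z gives the same grasp; the last joint's range is limited). The gripper opens to 85 mm and grips with 20 to 120 N. Pads are 22 mm wide; open, the fingers measure 114 mm over their backs; the gripper's body (76 mm by 85 mm) begins 54 mm behind the grasp point. The pads swing forward as they close: fully open they stand 13 mm farther back than shut.
Start: joints at [-89.341, 21.807, 74.336, -0, 83.858, -12.336], TCP at [0.124, -0.536, 0.231] pointing down, gripper open.
Joint ranges: [-178.18, 178.18], [-50.72, 133.34], [12.68, 142.11], [-81.47, 261.47], [9.98, 163.14], [-165.26, 165.26]. Speed limits (degrees/s): [136.94, 136.94, 180, 180, 180, 180].

INTERFACE

Orientations are given as a 3x3 rotation matrix whose columns are the frame's x, y, z axes.
In Python, from rig import env gives the robot as it stands.
- The arm moves only by the tool arm_command, never from a script. Its argument "deltas" is a list of rows, each an object of numbers: "rx", "ry", "rz": the turn, a rotation vector about the tool's x, y, z in rad; "dx", "dy", "dz": the shift along the tool's x, y, z in m; "fingers": the finger opening in m, from 0 to 0.0854. In form: [{"rx": .., "ry": .., "rz": .., "dx": .., "dy": .., "dz": .., "fingers": ..}, ...]. A call has 1 to 12 rows; each row shifts and turns the commanded pose from where the row before left it, along the tool's axes as they then stand; what a row does not reach is not made up. A row lasts 1/10 s, in which the tool goes at most 50 mm and 8.59 degrees, less where a joint would pass 70% of its speed; a pose out of reach is approached as far as the arm can. A call is refused whole if a number of a shift passes 0.05 or a number of a turn 0.15, either way. A call with a gripper value outside its range is refused whole. The fingers move at their own pace and stop on an object; "squeeze" is the grip in N (left out, the last holds). Time passes only in rows, so rows that do not move let the fingers close. It gives the time, the measured TCP pose, the force, the opening and the grip force at its end, in the units of the state.
- env.observe(): the state, without advancing time (a new reading comes with each control period).
- env.get_image(name): name is "scene" or "top"; returns a dict with "color" (400x640x3 uint8, blue, green, red), "camera_matrix" (3x3 intrinsics, pixels), "k1" (the pictures are not rectified: a ray, as slopes to the right and down, at radius r is drawn at 1 + k1 r^2 times it, then the intrinsics apply), "eye" and "orientation" of the camera in the world. Camera axes: x right, y up, looking along -z (the intrinsics and any distortion apply to the point x, -y, -z); pixel columns grow to the right and rows downward; lengths in m; the calibration is good to about 2 mm. A picture is of the moment at which its call begins. There is no depth.
- env.close_job(): hands the job in; it is judged then, once.
Trained networks look in a picture, given as the dict that the camera call returned (one of the last four; its "shot" number tells which), for a name from the list of things; names that differ only in an ending like _2 or _b are one class to them, and where a whole thing is asked for, a point or a joint stands for the part that bears it (a point fixed in the world has none). Each returns a list of dicts, best first, with "p" (0 to 1); they miss things now and then, are a little off and sometimes report something else, mostly with a low value. They report only what shows in the picture. A call takes as long as a camera call.
- env.look_for(query, picture): "box" ([left, top, right, bottom] in pixels, round what is visible of it).
- env.tip_of(query, picture): "location" ([column, row] in pixels: a listed point, or the origin of a listed thing).
The state is a dict: "time_s": time; "q": joint angles; "qvel": joint speeds; "joint_efforts": joint torques, N m; "position": TCP position; "tool_rot": TCP orientation; "ft_force": force on the tool from outside, world axes, zero at the start; "wrist_torque": the same for the moment, N m; "grip_width": finger opening in m; "gripper_force": force on a finger pad.
Only numpy, scipy, OpenCV 4.12 (cv2) and the standard library are available. Lean on these libraries where they do the work, as an engineer would, in place of code of your own. Each camera call takes 0.05 s, during which the arm holds its last target. There are 200 camera calls.

## Working session

There is one attempt and no reset: what is moved stays moved. The work goes in short steps, Python scripts to look and compute and a tool call to move; the robot and the scene stay as the last step left them, time stands still between calls to the robot, and variables do not carry over. Pictures are saved under pics/ and viewed, at most 14 in all, crops included, and the job is handed in when it is done.

Besides the shell and the picture viewer there is one more tool, called by a JSON object that holds its "fn" and its "kwargs". arm_command: Moves the arm, as the interface text tells. Its arguments: {"type":"object","properties":{"deltas":{"type":"array"},"squeeze":{"type":"number"}},"required":["deltas"]}

```bash
mkdir -p pics; ls
cat > h.py <<'E'
import numpy as np, cv2
from rig import env
def ray(im,px):
    K=im["camera_matrix"];K=np.array(K);k=float(im["k1"])
    d=np.array([(px[0]-K[0,2])/K[0,0],(px[1]-K[1,2])/K[1,1]]);s=d.copy()
    for _ in range(20): s=d/(1+k*(s@s))
    v=np.array(im["orientation"])@np.array([s[0],-s[1],-1]); return np.array(im["eye"]),v/np.linalg.norm(v)
def atz(im,px,z):
    e,v=ray(im,px); return e+v*(z-e[2])/v[2]
def tri(a,pa,b,pb):
    e1,v1=ray(a,pa);e2,v2=ray(b,pb)
    A=np.stack([v1,-v2],1);t=np.linalg.lstsq(A,e2-e1,rcond=None)[0]
    p,q=e1+t[0]*v1,e2+t[1]*v2; return (p+q)/2,np.linalg.norm(p-q)
def proj(im,P):
    c=np.array(im["orientation"]).T@(np.array(P)-np.array(im["eye"]));s=np.array([c[0],-c[1]])/-c[2]
    s=s*(1+im["k1"]*(s@s));K=np.array(im["camera_matrix"]);return s*[K[0,0],K[1,1]]+[K[0,2],K[1,2]]
E
python3 - <<'E'
from h import *
np.set_printoptions(precision=4,suppress=True)
a=env.get_image("scene");b=env.get_image("top")
cv2.imwrite("pics/s0.png",a["color"]);cv2.imwrite("pics/t0.png",b["color"])
for n,i in(("s",a),("t",b)): print(n,i["eye"],i["k1"],np.array(i["orientation"]).tolist())
for q in "blue_jar green_jar yellow_jar white_jar blue_tile green_tile yellow_tile white_tile vase glaze_pot".split():
    r=[]
    for i in(a,b):
        t=env.tip_of(q,i);l=env.look_for(q,i)
        print(q,[(np.round(x["location"],1).tolist(),round(x["p"],2)) for x in t[:2]],[(np.round(x["box"],1).tolist(),round(x["p"],2)) for x in l[:2]])
        r.append(t[0]["location"] if t else None)
    if all(x is not None for x in r): print("  tri",*tri(a,r[0],b,r[1]))
o=env.observe();print(o["time_s"],o["position"],o["tool_rot"],env.pinch_z)
E
```

```text
pics
s [ 0.9947 -0.1835  0.774 ] 0.007405264489417439 [[0.39317654206691294, -0.7760970720294638, 0.4930370590083451], [0.9193721757414508, 0.3243015801373853, -0.222673050890372], [0.01292320551318995, 0.5408343738222344, 0.8410298275635505]]
t [0.4445 0.0116 1.1525] -0.13730722717167249 [[-0.013597273661573851, 0.9874475983392001, -0.15736058808709982], [-0.9998992877775553, -0.012787854712101022, 0.006155085198419607], [0.004065519758883999, 0.1574284323304016, 0.9875220302570887]]
blue_jar [([307.2, 183.0], 0.63), ([332.8, 190.3], 0.33)] [([291.7, 155.8, 324.3, 194.4], 0.8), ([204.9, 226.4, 253.8, 274.4], 0.28)]
blue_jar [([338.3, 239.2], 0.87)] [([324.0, 225.3, 352.9, 256.7], 0.97)]
  tri [ 0.5228 -0.0187  0.0604] 0.0038806251851660556
green_jar [([332.7, 218.2], 0.62)] []
green_jar [([327.3, 189.5], 0.92)] [([312.0, 171.2, 346.0, 204.5], 0.85)]
  tri [0.6326 0.0008 0.0618] 0.0029147928971390937
yellow_jar [([334.2, 204.7], 0.61)] [([266.8, 273.1, 307.7, 318.6], 0.62), ([323.2, 188.4, 351.0, 217.6], 0.58)]
yellow_jar [([326.9, 183.9], 0.64), ([443.1, 270.4], 0.58)] [([316.3, 170
[... 1347 characters left out ...]
 tri [ 0.5787  0.2375 -0.016 ] 0.0025625661486918297
vase [([288.1, 307.3], 0.88)] [([266.9, 275.2, 309.1, 316.6], 0.57), ([290.5, 157.9, 323.3, 195.0], 0.53)]
vase [([388.6, 141.9], 0.73), ([210.0, 268.4], 0.39)] [([379.3, 114.3, 412.7, 151.7], 0.56), ([313.1, 173.9, 344.7, 201.5], 0.5)]
  tri [ 0.7578 -0.1507 -0.002 ] 0.006305298002267278
glaze_pot [([403.4, 261.1], 0.68)] [([390.2, 231.3, 425.8, 273.4], 0.6)]
glaze_pot [([275.2, 144.5], 0.71)] [([206.6, 195.7, 251.7, 238.1], 0.63), ([261.9, 123.0, 290.0, 160.3], 0.61)]
  tri [ 0.7573  0.1237 -0.0142] 0.006015180711738903
2.1 [ 0.1237 -0.5359  0.2313] [[ 0.9744  0.2249 -0.    ]
 [ 0.2249 -0.9744 -0.    ]
 [-0.      0.     -1.    ]] -0.0187
```

View pics/s0.png

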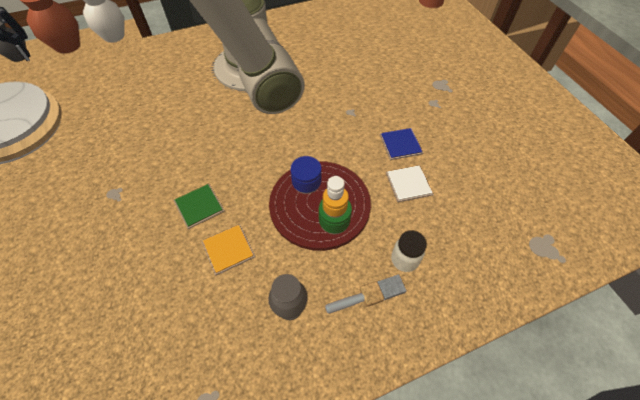

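View pics/t0.png

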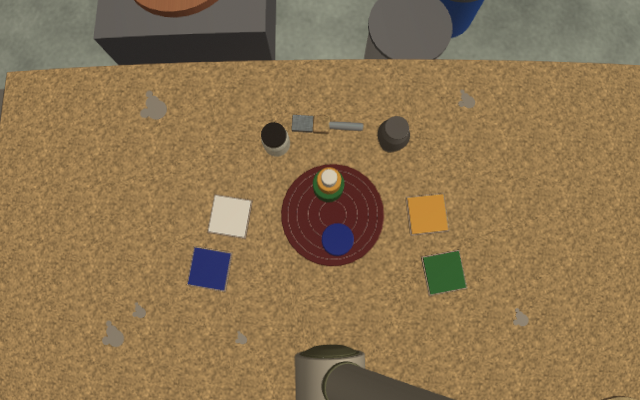

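The stack is green, yellow and white at about (327,185) in the top view, and blue stands alone at (338,239). The tiles sit at (229,216) white, (209,269) blue, (428,213) yellow and (444,272) green. I'll refine these with colour masks in both views.

```bash
cat > fit.py <<'E'
from h import *
from scipy.optimize import minimize
def masks(im):
    h=cv2.cvtColor(im["color"],cv2.COLOR_BGR2HSV).astype(int);H,S,V=h[...,0],h[...,1],h[...,2]
    return dict(blue=(H>110)&(H<130)&(S>150),green=(H>48)&(H<75)&(S>120),yellow=(H>12)&(H<22)&(S>185)&(V>170),white=(S<65)&(V>170))
def blob(m,p,r=45):
    w=np.zeros(m.shape,bool);x,y=map(int,p);w[max(0,y-r):y+r,max(0,x-r):x+r]=1
    n,l,s,c=cv2.connectedComponentsWithStats(((m&w)*255).astype(np.uint8))
    ok=[i for i in range(1,n) if s[i,4]>60]
    if not ok: return None
    i=min(ok,key=lambda i:np.hypot(*(c[i]-p))-s[i,4]*.01); return l==i,c[i],s[i,4]
def cylmask(im,x,y,z,r,h,S=4):
    t=np.linspace(0,2*np.pi,48,endpoint=False)
    P=[proj(im,[x+r*np.cos(a),y+r*np.sin(a),zz]) for a in t for zz in(z+.004,z+h)]
    hull=cv2.convexHull(np.array(P,np.float32));m=np.zeros((400,640),np.uint8)
    cv2.fillConvexPoly(m,np.round(hull*16).astype(np.int32),1,shift=4);return m>0
SZ=dict(blue=(.034,.056),green=(.034,.056),yellow=(.025,.046),white=(.016,.040))
def fitjar(ims,q,xyz,above=(),dz=True):
    obs=[];r,h=SZ[q]
    for im in ims:
        b=blob(masks(im)[q],proj(im,[xyz[0],xyz[1],xyz[2]+h*.7]),25);obs.append(b[0])
    def cost(v):
        c=0
        for im,o in zip(ims,obs):
            m=cylmask(im,*v,r,h)
            for a in above: m&=~a(im)
            c+=(cv2.GaussianBlur(m.astype(float),(0,0),1)-cv2.GaussianBlur(o.astype(float),(0,0),1)).__pow__(2).sum()
        return c
    s=minimize(cost,xyz,method="Nelder-Mead",options=dict(initial_simplex=np.array(xyz)+np.vstack([np.zeros(3),np.eye(3)*.008]),xatol=2e-4,fatol=.5))
    return s.x,s.fun
E
python3 - <<'E'
from fit import *
np.set_printoptions(precision=4,suppress=True)
a=env.get_image("scene");b=env.get_image("top")
for q,P in dict(blue=(.464,.274),green=(.4435,-.264),yellow=(.587,-.236),white=(.579,.2375)).items():
    c=[blob(masks(i)[q],proj(i,[*P,.01]),28) for i in(a,b)]
    print(q,[(x[1],x[2]) for x in c],*tri(a,c[0][1],b,c[1][1]),[atz(i,x[1],.01)[:2] for i,x in zip((a,b),c)])
ab=[]
for q,P in (("white",(.636,.002,.162)),("yellow",(.634,.002,.116)),("green",(.633,.001,.06)),("blue",(.523,-.018,.06))):
    if q=="blue": ab=[]
    x,f=fitjar((a,b),q,P,ab);print(q,x,f)
    ab.append(lambda im,x=x,q=q:cylmask(im,*x,*SZ[q]))
E
```

```text
blue [(array([400.9571, 142.568 ]), np.int32(699)), (array([208.6997, 268.6997]), np.int32(1252))] [0.4607 0.2778 0.0047] 0.0013361914819157797 [array([0.4642, 0.2739]), array([0.4609, 0.2771])]
green [(array([197.9303, 204.5826]), np.int32(1047)), (array([443.9892, 272.1219]), np.int32(1296))] [ 0.4456 -0.2662  0.0054] 0.0014792373323192427 [array([ 0.4486, -0.2665]), array([ 0.4457, -0.2644])]Traceback (most recent call last):
  File "<stdin>", line 6, in <module>
TypeError: 'NoneType' object is not subscriptable
```

```bash
cat > run1.py <<'E'
from fit import *
np.set_printoptions(precision=4,suppress=True)
a=env.get_image("scene");b=env.get_image("top")
ha=[cv2.cvtColor(i["color"],cv2.COLOR_BGR2HSV) for i in(a,b)]
print("yel",ha[0][249,228],ha[1][213,428],"wht",ha[0][185,409],ha[1][216,229],"bench",ha[0][300,228],ha[1][320,428],"jars y/w",ha[0][205,336],ha[0][184,336],ha[1][178,329],ha[1][189,330])
for q,P in dict(blue=(.464,.274),green=(.4435,-.264),yellow=(.587,-.236),white=(.579,.2375)).items():
    c=[blob(masks(i)[q],proj(i,[*P,.01]),28) for i in(a,b)]
    if None in c: print(q,c);continue
    print(q,[(x[1],x[2]) for x in c],*tri(a,c[0][1],b,c[1][1]),[atz(i,x[1],.01)[:2] for i,x in zip((a,b),c)])
ab=[]
for q,P in (("white",(.636,.002,.162)),("yellow",(.634,.002,.116)),("green",(.633,.001,.06)),("blue",(.523,-.018,.06))):
    if q=="blue": ab=[]
    try:x,f=fitjar((a,b),q,P,ab)
    except TypeError: print("no",q);continue
    print(q,x,f)
    ab.append(lambda im,x=x,q=q:cylmask(im,*x,*SZ[q]))
E
sed -i 's/(S>185)&(V>170)/(S>195)\&(V>185)/; s/(S<65)&(V>170)/(S<75)\&(V>150)/' fit.py; python3 run1.py
```

```text
yel [ 18 203 225] [ 17 183 195] wht [ 21  31 236] [ 19  41 210] bench [ 17 128 189] [ 18 123 151] jars y/w [ 19 202 228] [ 19  30 236] [ 19  40 209] [ 17 182 195]
blue [(array([400.9642, 142.5745]), np.int32(698)), (array([208.7207, 268.7023]), np.int32(1253))] [0.4607 0.2777 0.0047] 0.0012727025315741227 [array([0.4642, 0.2739]), array([0.4609, 0.2771])]
green [(array([197.9361, 204.5796]), np.int32(1049)), (array([443.9892, 272.1219]), np.int32(1296))] [ 0.4456 -0.2662  0.0054] 0.0014657420193864164 [array([ 0.4486, -0.2664]), array([ 0.4457, -0.2644])]
yellow [(array([[False, False, False, ..., False, False, False],
       [False, False, False, ..., False, False, False],
       [False, False, False, ..., False, False, False],
       ...,
       [False, False, False, ..., False, False, False],
       [False, False, False, ..., False, False, False],
       [False, False, False, ..., False, False, False]], shape=(400, 640)), array([227.2668, 248.2629]), np.int32(1282)), None]
white [(array([408.8565, 182.7731]), np.int32(1080)), (array([229.0621, 215.8559]), np.int32(1402))] [0.5833 0.2318 0.0036] 0.0016285798981980173 [array([0.5864, 0.2275]), array([0.5829, 0.2313])]
white [ 0.6353 -0.0007  0.1636] 97.9074018899316
no yellow
green [0.6377 0.0001 0.0583] 769.3096824482343
blue [ 0.5185 -0.0162  0.0565] 434.22513740911756
```

```bash
sed -i 's/(S>195)&(V>185)/(S>165)\&(V>120)/' fit.py; sed -i '/"yel",/d' run1.py; python3 run1.py
```

```text
blue [(array([400.9413, 142.5737]), np.int32(699)), (array([208.7087, 268.68  ]), np.int32(1253))] [0.4607 0.2777 0.0047] 0.0013806673605520038 [array([0.4642, 0.2739]), array([0.461 , 0.2771])]
green [(array([197.9389, 204.5935]), np.int32(1048)), (array([444.0085, 272.135 ]), np.int32(1296))] [ 0.4456 -0.2663  0.0053] 0.0014132397029977047 [array([ 0.4487, -0.2664]), array([ 0.4457, -0.2644])]
yellow [(array([227.1651, 248.0611]), np.int32(1375)), (array([427.0994, 213.6259]), np.int32(1267))] [ 0.5825 -0.2323  0.0049] 0.0016093834083726482 [array([ 0.585 , -0.2328]), array([ 0.5821, -0.2304])]
white [(array([408.8443, 182.7609]), np.int32(1079)), (array([229.077 , 215.8774]), np.int32(1403))] [0.5832 0.2317 0.0036] 0.0016025179374258246 [array([0.5864, 0.2275]), array([0.5829, 0.2312])]
white [ 0.6353 -0.0008  0.1643] 101.69426256156561
yellow [ 0.6379 -0.0004  0.1225] 79.68247461478039
green [0.6386 0.0001 0.0692] 145.50342764114552
blue [ 0.5189 -0.0165  0.0567] 428.86746779750365
```

{"fn": "arm_command", "kwargs": {"deltas": [{"dx": 0.031, "dy": -0.0203, "dz": -0.005, "fingers": 0.085}, {"dx": 0.031, "dy": -0.0203, "dz": -0.005}, {"dx": 0.031, "dy": -0.0203, "dz": -0.005}, {"dx": 0.031, "dy": -0.0203, "dz": -0.005}, {"dx": 0.031, "dy": -0.0203, "dz": -0.005}, {"dx": 0.031, "dy": -0.0203, "dz": -0.005}, {"dx": 0.031, "dy": -0.0203, "dz": -0.005}, {"dx": 0.031, "dy": -0.0203, "dz": -0.005}, {"dx": 0.031, "dy": -0.0203}, {"dx": 0.031, "dy": -0.0203}, {"dx": 0.031, "dy": -0.0203}, {"dx": 0.031, "dy": -0.0203}]}}

```text
invalid input
```

{"fn": "arm_command", "kwargs": {"deltas": [{"rx": 0, "ry": 0, "rz": 0, "dx": 0.031, "dy": -0.0203, "dz": -0.005, "fingers": 0.085}, {"rx": 0, "ry": 0, "rz": 0, "dx": 0.031, "dy": -0.0203, "dz": -0.005, "fingers": 0.085}, {"rx": 0, "ry": 0, "rz": 0, "dx": 0.031, "dy": -0.0203, "dz": -0.005, "fingers": 0.085}, {"rx": 0, "ry": 0, "rz": 0, "dx": 0.031, "dy": -0.0203, "dz": -0.005, "fingers": 0.085}, {"rx": 0, "ry": 0, "rz": 0, "dx": 0.031, "dy": -0.0203, "dz": -0.005, "fingers": 0.085}, {"rx": 0, "ry": 0, "rz": 0, "dx": 0.031, "dy": -0.0203, "dz": -0.005, "fingers": 0.085}, {"rx": 0, "ry": 0, "rz": 0, "dx": 0.031, "dy": -0.0203, "dz": -0.005, "fingers": 0.085}, {"rx": 0, "ry": 0, "rz": 0, "dx": 0.031, "dy": -0.0203, "dz": -0.005, "fingers": 0.085}, {"rx": 0, "ry": 0, "rz": 0, "dx": 0.031, "dy": -0.0203, "dz": 0, "fingers": 0.085}, {"rx": 0, "ry": 0, "rz": 0, "dx": 0.031, "dy": -0.0203, "dz": 0, "fingers": 0.085}]}}

```text
time_s: 3.4
position: [0.381, -0.2672, 0.2716]
tool_rot: [[0.974, 0.225, 0.0], [0.225, -0.974, -0.001], [0.0, 0.001, -1.0]]
ft_force: [0.5, -0.4, 0.3]
grip_width: 0.0851
gripper_force: 0.0
```

{"fn": "arm_command", "kwargs": {"deltas": [{"rx": 0, "ry": 0, "rz": 0, "dx": 0.035, "dy": -0.023, "dz": 0, "fingers": 0.085}, {"rx": 0, "ry": 0, "rz": 0, "dx": 0.035, "dy": -0.023, "dz": 0, "fingers": 0.085}, {"rx": 0, "ry": 0, "rz": 0, "dx": 0.035, "dy": -0.023, "dz": 0, "fingers": 0.085}, {"rx": 0, "ry": 0, "rz": 0, "dx": 0.035, "dy": -0.023, "dz": 0, "fingers": 0.085}, {"rx": 0, "ry": 0, "rz": 0, "dx": 0.035, "dy": -0.023, "dz": 0, "fingers": 0.085}, {"rx": 0, "ry": 0, "rz": 0, "dx": 0.035, "dy": -0.023, "dz": 0, "fingers": 0.085}, {"rx": 0, "ry": 0, "rz": 0, "dx": 0.035, "dy": -0.023, "dz": 0, "fingers": 0.085}, {"rx": 0, "ry": 0, "rz": 0, "dx": 0.035, "dy": -0.023, "dz": 0, "fingers": 0.085}, {"rx": 0, "ry": 0, "rz": 0, "dx": 0.0285, "dy": -0.0185, "dz": 0, "fingers": 0.085}, {"rx": 0, "ry": 0, "rz": 0, "dx": 0, "dy": 0, "dz": 0, "fingers": 0.085}]}}

```text
time_s: 4.4
position: [0.6368, 0.0013, 0.2701]
tool_rot: [[0.974, 0.229, -0.001], [0.229, -0.974, 0.001], [-0.0, -0.001, -1.0]]
ft_force: [0.2, -0.4, -0.4]
grip_width: 0.085
gripper_force: 0.0
```

```bash
cat > look.py <<'E'
import sys
from fit import *
name,cam,x,y,w,h=sys.argv[1],sys.argv[2],*map(int,sys.argv[3:7])
i=env.get_image(cam);o=env.observe();print(o["time_s"],np.round(o["position"],4),np.round(o["ft_force"],1))
c=i["color"].copy();S=4
c=cv2.resize(c[y:y+h,x:x+w],None,fx=S,fy=S,interpolation=cv2.INTER_CUBIC)
p=(proj(i,o["position"])-[x,y])*S;cv2.drawMarker(c,(int(p[0]),int(p[1])),(255,0,255),0,12)
cv2.imwrite(f"pics/{name}.png",c)
E
python3 look.py s1 scene 250 110 170 140
```

```text
4.45 [ 6.358e-01 -3.000e-04  2.704e-01] [-0.8  0.3  0.5]
```

View pics/s1.png

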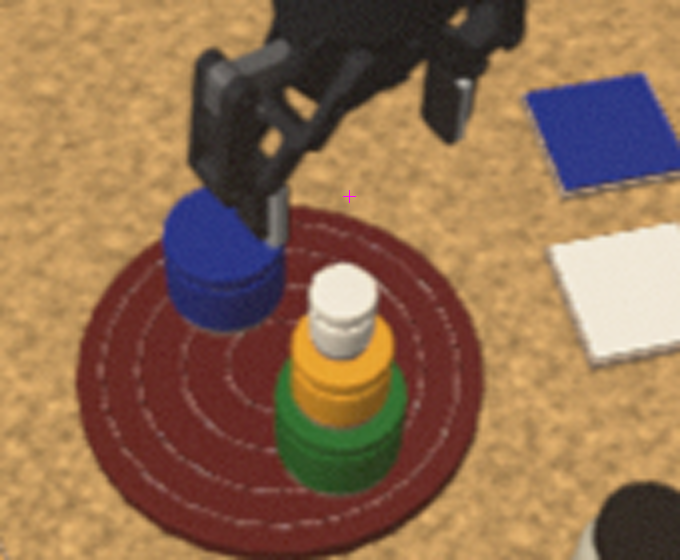

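{"fn": "arm_command", "kwargs": {"deltas": [{"rx": 0, "ry": 0, "rz": 0, "dx": 0, "dy": 0, "dz": 0.02, "fingers": 0.085}, {"rx": 0, "ry": 0, "rz": 0, "dx": 0, "dy": 0, "dz": 0.025, "fingers": 0.085}, {"rx": 0, "ry": 0, "rz": 0, "dx": 0, "dy": 0, "dz": 0.025, "fingers": 0.085}, {"rx": 0, "ry": 0, "rz": 0, "dx": 0, "dy": 0, "dz": 0.02, "fingers": 0.07}, {"rx": 0, "ry": 0, "rz": 0, "dx": 0, "dy": 0, "dz": 0.015, "fingers": 0.06}, {"rx": 0, "ry": 0, "rz": 0, "dx": 0, "dy": 0, "dz": 0, "fingers": 0.05}, {"rx": 0, "ry": 0, "rz": 0, "dx": 0, "dy": 0, "dz": 0, "fingers": 0.045}, {"rx": 0, "ry": 0, "rz": 0, "dx": 0, "dy": 0, "dz": 0, "fingers": 0.042}, {"rx": 0, "ry": 0, "rz": 0, "dx": 0, "dy": 0, "dz": 0, "fingers": 0.04}], "squeeze": 25}}

```text
time_s: 5.35
position: [0.6354, -0.002, 0.1674]
tool_rot: [[0.974, 0.225, 0.002], [0.225, -0.974, -0.0], [0.002, 0.001, -1.0]]
ft_force: [-0.4, -0.0, -0.4]
grip_width: 0.04
gripper_force: 0.0
```

{"fn": "arm_command", "kwargs": {"deltas": [{"rx": 0, "ry": 0, "rz": 0, "dx": 0, "dy": 0, "dz": 0, "fingers": 0.036}, {"rx": 0, "ry": 0, "rz": 0, "dx": 0, "dy": 0, "dz": 0, "fingers": 0.034}, {"rx": 0, "ry": 0, "rz": 0, "dx": 0, "dy": 0, "dz": 0, "fingers": 0.032}, {"rx": 0, "ry": 0, "rz": 0, "dx": 0, "dy": 0, "dz": 0, "fingers": 0.028}, {"rx": 0, "ry": 0, "rz": 0, "dx": 0, "dy": 0, "dz": 0, "fingers": 0.024}, {"rx": 0, "ry": 0, "rz": 0, "dx": 0, "dy": 0, "dz": 0, "fingers": 0.02}, {"rx": 0, "ry": 0, "rz": 0, "dx": 0, "dy": 0, "dz": 0, "fingers": 0.02}]}}

```text
time_s: 6.05
position: [0.6352, -0.0016, 0.1666]
tool_rot: [[0.974, 0.225, 0.0], [0.225, -0.974, 0.0], [0.001, -0.0, -1.0]]
ft_force: [-1.6, 0.9, 3.7]
grip_width: 0.0314
gripper_force: 25.1
```

```bash
python3 look.py s2 scene 250 110 170 140
```

```text
6.1 [ 0.6353 -0.0016  0.1666] [-0.5  2.5  4.9]
```

View pics/s2.png

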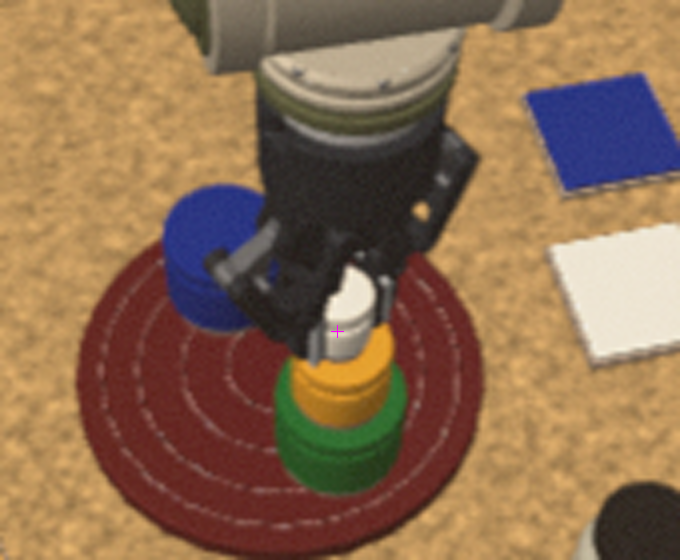

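White is gripped at 31 mm opening and stands upright on yellow. Lifting it and carrying it over.

{"fn": "arm_command", "kwargs": {"deltas": [{"rx": 0, "ry": 0, "rz": 0, "dx": 0, "dy": 0, "dz": -0.01, "fingers": 0.02}, {"rx": 0, "ry": 0, "rz": 0, "dx": 0, "dy": 0, "dz": -0.02, "fingers": 0.02}, {"rx": 0, "ry": 0, "rz": 0, "dx": 0, "dy": -0.01, "dz": -0.01, "fingers": 0.02}, {"rx": 0, "ry": 0, "rz": 0, "dx": 0, "dy": -0.02, "dz": 0, "fingers": 0.02}, {"rx": 0, "ry": 0, "rz": 0, "dx": 0, "dy": -0.03, "dz": 0, "fingers": 0.02}, {"rx": 0, "ry": 0, "rz": 0, "dx": 0, "dy": -0.035, "dz": 0, "fingers": 0.02}, {"rx": 0, "ry": 0, "rz": 0, "dx": 0, "dy": -0.035, "dz": 0, "fingers": 0.02}, {"rx": 0, "ry": 0, "rz": 0, "dx": 0, "dy": -0.035, "dz": 0, "fingers": 0.02}, {"rx": 0, "ry": 0, "rz": 0, "dx": 0.0025, "dy": -0.03, "dz": 0, "fingers": 0.02}, {"rx": 0, "ry": 0, "rz": 0, "dx": 0, "dy": -0.025, "dz": 0.01, "fingers": 0.02}, {"rx": 0, "ry": 0, "rz": 0, "dx": 0, "dy": -0.0165, "dz": 0.02, "fingers": 0.02}, {"rx": 0, "ry": 0, "rz": 0, "dx": 0, "dy": 0, "dz": 0.03, "fingers": 0.02}]}}

```text
time_s: 7.3
position: [0.583, 0.233, 0.1462]
tool_rot: [[0.974, 0.228, 0.002], [0.228, -0.974, 0.001], [0.002, -0.001, -1.0]]
ft_force: [0.5, -0.2, -1.4]
grip_width: 0.0317
gripper_force: 25.0
```

{"fn": "arm_command", "kwargs": {"deltas": [{"rx": 0, "ry": 0, "rz": 0, "dx": 0, "dy": 0, "dz": 0.03, "fingers": 0.02}, {"rx": 0, "ry": 0, "rz": 0, "dx": 0, "dy": 0, "dz": 0.03, "fingers": 0.02}, {"rx": 0, "ry": 0, "rz": 0, "dx": 0, "dy": 0, "dz": 0.03, "fingers": 0.02}, {"rx": 0, "ry": 0, "rz": 0, "dx": 0, "dy": 0, "dz": 0.02, "fingers": 0.02}, {"rx": 0, "ry": 0, "rz": 0, "dx": 0, "dy": 0, "dz": 0.008, "fingers": 0.02}, {"rx": 0, "ry": 0, "rz": 0, "dx": 0, "dy": 0, "dz": 0, "fingers": 0.02}, {"rx": 0, "ry": 0, "rz": 0, "dx": 0, "dy": 0, "dz": 0, "fingers": 0.02}]}}

```text
time_s: 8.0
position: [0.5846, 0.2299, 0.0292]
tool_rot: [[0.974, 0.225, 0.001], [0.225, -0.974, 0.0], [0.001, 0.0, -1.0]]
ft_force: [0.7, -0.4, -0.2]
grip_width: 0.0311
gripper_force: 25.0
```

```bash
cat > jar.py <<'E'
import sys
from fit import *
np.set_printoptions(precision=4,suppress=True)
o=env.observe();q=sys.argv[1];P=np.array(list(map(float,sys.argv[2:5])))
a=env.get_image("scene");b=env.get_image("top")
print(o["time_s"],np.array(o["position"]),np.array(o["ft_force"]))
try: print("both",*fitjar((a,b),q,P))
except Exception as e: print(e)
for n,i in(("s",a),("t",b)):
    l=env.look_for(q+"_jar",i);t=env.tip_of(q+"_jar",i)
    print(n,[(np.round(x["box"]).tolist(),round(x["p"],2)) for x in l[:2]],[(np.round(x["location"],1),atz(i,x["location"],P[2])[:2],round(x["p"],2)) for x in t[:2]])
E
python3 jar.py white .585 .229 .025; python3 look.py s3 scene 340 110 140 110
```

```text
8.0 [0.5846 0.2299 0.0292] [ 0.7086 -0.4154 -0.1565]
both [0.6071 0.2358 0.0012] 690.1549608367891
s [([415.0, 167.0, 420.0, 186.0], 0.68)] [(array([408.2, 178. ]), array([0.5814, 0.2252]), 0.65)]
t [] [(array([226.2, 216.1]), array([0.5806, 0.235 ]), 0.68)]
8.35 [0.5845 0.2293 0.0288] [ 0.4 -0.2 -0.3]
```

View pics/s3.png

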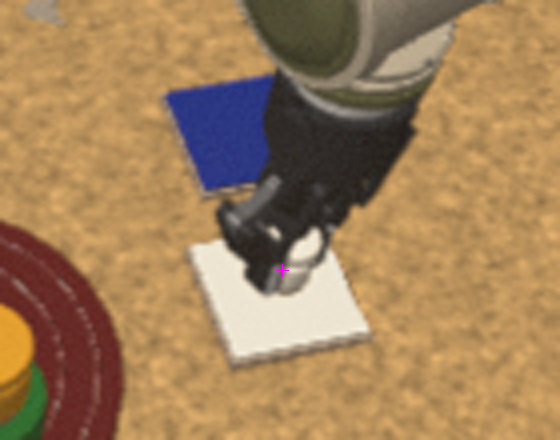

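White hangs upright over the tile: its base is at crop (288,290) and the tile centre at (279,302). Lowering slowly.

{"fn": "arm_command", "kwargs": {"deltas": [{"rx": 0, "ry": 0, "rz": 0, "dx": 0, "dy": 0, "dz": 0.006, "fingers": 0.02}, {"rx": 0, "ry": 0, "rz": 0, "dx": 0, "dy": 0, "dz": 0.004, "fingers": 0.02}, {"rx": 0, "ry": 0, "rz": 0, "dx": 0, "dy": 0, "dz": 0.002, "fingers": 0.02}, {"rx": 0, "ry": 0, "rz": 0, "dx": 0, "dy": 0, "dz": 0.001, "fingers": 0.02}, {"rx": 0, "ry": 0, "rz": 0, "dx": 0, "dy": 0, "dz": 0, "fingers": 0.02}]}}

```text
time_s: 8.85
position: [0.5844, 0.2293, 0.0151]
tool_rot: [[0.974, 0.225, -0.0], [0.225, -0.974, -0.0], [-0.0, -0.0, -1.0]]
ft_force: [-0.3, 0.9, -2.0]
grip_width: 0.0311
gripper_force: 25.0
```

{"fn": "arm_command", "kwargs": {"deltas": [{"rx": 0, "ry": 0, "rz": 0, "dx": 0, "dy": 0, "dz": 0.001, "fingers": 0.02}, {"rx": 0, "ry": 0, "rz": 0, "dx": 0, "dy": 0, "dz": 0.0005, "fingers": 0.02}, {"rx": 0, "ry": 0, "rz": 0, "dx": 0, "dy": 0, "dz": 0, "fingers": 0.02}]}}

```text
time_s: 9.15
position: [0.5846, 0.2293, 0.0146]
tool_rot: [[0.974, 0.225, 0.001], [0.225, -0.974, 0.0], [0.001, 0.0, -1.0]]
ft_force: [-1.6, 0.5, 4.2]
grip_width: 0.0314
gripper_force: 25.6
```

{"fn": "arm_command", "kwargs": {"deltas": [{"rx": 0, "ry": 0, "rz": 0, "dx": 0, "dy": 0, "dz": 0, "fingers": 0.036}, {"rx": 0, "ry": 0, "rz": 0, "dx": 0, "dy": 0, "dz": 0, "fingers": 0.045}, {"rx": 0, "ry": 0, "rz": 0, "dx": 0, "dy": 0, "dz": 0, "fingers": 0.055}, {"rx": 0, "ry": 0, "rz": 0, "dx": 0, "dy": 0, "dz": 0, "fingers": 0.06}, {"rx": 0, "ry": 0, "rz": 0, "dx": 0, "dy": 0, "dz": 0, "fingers": 0.06}, {"rx": 0, "ry": 0, "rz": 0, "dx": 0, "dy": 0, "dz": -0.01, "fingers": 0.06}, {"rx": 0, "ry": 0, "rz": 0, "dx": 0, "dy": 0, "dz": -0.03, "fingers": 0.07}, {"rx": 0, "ry": 0, "rz": 0, "dx": 0, "dy": 0, "dz": -0.04, "fingers": 0.085}, {"rx": 0, "ry": 0, "rz": 0, "dx": 0, "dy": 0, "dz": -0.04, "fingers": 0.085}, {"rx": 0, "ry": 0, "rz": 0, "dx": 0, "dy": 0, "dz": -0.04, "fingers": 0.085}, {"rx": 0, "ry": 0, "rz": 0, "dx": 0, "dy": 0.02, "dz": -0.03, "fingers": 0.085}]}}

```text
time_s: 10.25
position: [0.5886, 0.2113, 0.2076]
tool_rot: [[0.974, 0.227, 0.003], [0.227, -0.974, 0.001], [0.004, -0.0, -1.0]]
ft_force: [0.7, -0.1, -0.1]
grip_width: 0.0851
gripper_force: 0.0
```

{"fn": "arm_command", "kwargs": {"deltas": [{"rx": 0, "ry": 0, "rz": 0, "dx": 0, "dy": 0.035, "dz": 0, "fingers": 0.085}, {"rx": 0, "ry": 0, "rz": 0, "dx": 0, "dy": 0.04, "dz": 0, "fingers": 0.085}, {"rx": 0, "ry": 0, "rz": 0, "dx": 0, "dy": 0.04, "dz": 0, "fingers": 0.085}, {"rx": 0, "ry": 0, "rz": 0, "dx": 0, "dy": 0.04, "dz": 0, "fingers": 0.085}, {"rx": 0, "ry": 0, "rz": 0, "dx": 0, "dy": 0.03, "dz": 0, "fingers": 0.085}, {"rx": 0, "ry": 0, "rz": 0, "dx": 0, "dy": 0.02, "dz": 0, "fingers": 0.085}, {"rx": 0, "ry": 0, "rz": 0, "dx": 0, "dy": 0.01, "dz": 0, "fingers": 0.085}, {"rx": 0, "ry": 0, "rz": 0, "dx": 0, "dy": 0, "dz": 0, "fingers": 0.085}, {"rx": 0, "ry": 0, "rz": 0, "dx": 0, "dy": 0, "dz": 0, "fingers": 0.085}]}}

```text
time_s: 11.15
position: [0.637, 0.0015, 0.2039]
tool_rot: [[0.974, 0.226, -0.0], [0.226, -0.974, 0.0], [-0.0, -0.0, -1.0]]
ft_force: [-0.1, 0.9, -0.1]
grip_width: 0.085
gripper_force: 0.0
```

```bash
python3 jar.py white .585 .229 .01;python3 jar.py yellow .636 -.001 .116; python3 look.py s4 scene 270 120 180 130
```

```text
11.15 [0.637  0.0015 0.2039] [-0.0908  0.921  -0.1059]
both [0.6009 0.2305 0.0087] 1721.6950062648862
s [([401.0, 166.0, 419.0, 188.0], 0.68)] [(array([410.8, 181.2]), array([0.5841, 0.2344]), 0.62)]
t [([221.0, 210.0, 238.0, 222.0], 0.59)] [(array([230.5, 213.7]), array([0.5879, 0.228 ]), 0.66), (array([278. , 145.8]), array([0.749 , 0.1174]), 0.54)]
11.45 [0.6372 0.001  0.2039] [ 0.1824 -0.19    0.4646]
both [ 0.6352 -0.0003  0.1133] 324.1414175661647
s [([323.0, 184.0, 352.0, 216.0], 0.97)] [(array([336.6, 205.8]), array([0.6362, 0.0046]), 0.65)]
t [([318.0, 181.0, 342.0, 193.0], 0.5)] [(array([325.6, 184.2]), array([0.6353, 0.0061]), 0.63)]
11.8 [6.372e-01 3.000e-04 2.038e-01] [ 0.2 -0.8  1.9]
```

View pics/s4.png

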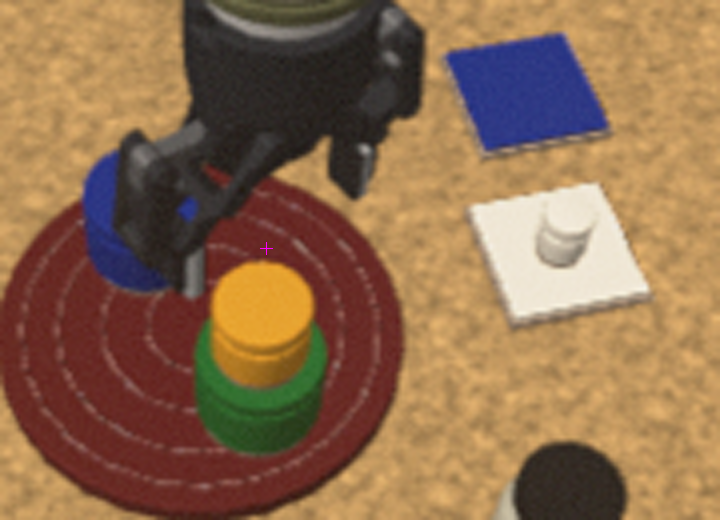

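White stands centred: base at crop (560,252), tile centre about (559,250). Yellow is between the fingers, so I'll descend.

{"fn": "arm_command", "kwargs": {"deltas": [{"rx": 0, "ry": 0, "rz": 0, "dx": -0.001, "dy": 0, "dz": 0.02, "fingers": 0.085}, {"rx": 0, "ry": 0, "rz": 0, "dx": 0, "dy": 0, "dz": 0.025, "fingers": 0.085}, {"rx": 0, "ry": 0, "rz": 0, "dx": 0, "dy": 0, "dz": 0.02, "fingers": 0.085}, {"rx": 0, "ry": 0, "rz": 0, "dx": 0, "dy": 0, "dz": 0.013, "fingers": 0.075}, {"rx": 0, "ry": 0, "rz": 0, "dx": 0, "dy": 0, "dz": 0.005, "fingers": 0.065}, {"rx": 0, "ry": 0, "rz": 0, "dx": 0, "dy": 0, "dz": 0, "fingers": 0.058}, {"rx": 0, "ry": 0, "rz": 0, "dx": 0, "dy": 0, "dz": 0, "fingers": 0.055}, {"rx": 0, "ry": 0, "rz": 0, "dx": 0, "dy": 0, "dz": 0, "fingers": 0.052}, {"rx": 0, "ry": 0, "rz": 0, "dx": 0, "dy": 0, "dz": 0, "fingers": 0.05}, {"rx": 0, "ry": 0, "rz": 0, "dx": 0, "dy": 0, "dz": 0, "fingers": 0.045}, {"rx": 0, "ry": 0, "rz": 0, "dx": 0, "dy": 0, "dz": 0, "fingers": 0.04}, {"rx": 0, "ry": 0, "rz": 0, "dx": 0, "dy": 0, "dz": 0, "fingers": 0.04}], "squeeze": 30}}

```text
time_s: 13.0
position: [0.6368, -0.0004, 0.1219]
tool_rot: [[0.974, 0.225, 0.002], [0.225, -0.974, -0.001], [0.002, 0.001, -1.0]]
ft_force: [-0.4, -3.2, 6.4]
grip_width: 0.0489
gripper_force: 31.1
```

{"fn": "arm_command", "kwargs": {"deltas": [{"rx": 0, "ry": 0, "rz": 0, "dx": 0, "dy": 0, "dz": -0.01, "fingers": 0.04}, {"rx": 0, "ry": 0, "rz": 0, "dx": 0, "dy": 0, "dz": -0.02, "fingers": 0.04}, {"rx": 0, "ry": 0, "rz": 0, "dx": -0.005, "dy": 0.01, "dz": -0.01, "fingers": 0.04}, {"rx": 0, "ry": 0, "rz": 0, "dx": -0.0106, "dy": 0.0232, "dz": 0, "fingers": 0.04}, {"rx": 0, "ry": 0, "rz": 0, "dx": -0.015, "dy": 0.03, "dz": 0, "fingers": 0.04}, {"rx": 0, "ry": 0, "rz": 0, "dx": -0.016, "dy": 0.035, "dz": 0, "fingers": 0.04}, {"rx": 0, "ry": 0, "rz": 0, "dx": -0.016, "dy": 0.035, "dz": 0, "fingers": 0.04}, {"rx": 0, "ry": 0, "rz": 0, "dx": -0.016, "dy": 0.03, "dz": 0, "fingers": 0.04}, {"rx": 0, "ry": 0, "rz": 0, "dx": -0.013, "dy": 0.025, "dz": 0.01, "fingers": 0.04}, {"rx": 0, "ry": 0, "rz": 0, "dx": -0.008, "dy": 0.017, "dz": 0.02, "fingers": 0.04}, {"rx": 0, "ry": 0, "rz": 0, "dx": -0.004, "dy": 0.008, "dz": 0.03, "fingers": 0.04}, {"rx": 0, "ry": 0, "rz": 0, "dx": 0, "dy": 0, "dz": 0.03, "fingers": 0.04}]}}

```text
time_s: 14.2
position: [0.5824, -0.233, 0.07]
tool_rot: [[0.975, 0.223, 0.0], [0.223, -0.975, -0.0], [0.0, 0.0, -1.0]]
ft_force: [0.4, 0.5, -2.7]
grip_width: 0.0495
gripper_force: 31.7
```

{"fn": "arm_command", "kwargs": {"deltas": [{"rx": 0, "ry": 0, "rz": 0, "dx": 0, "dy": 0, "dz": 0.02, "fingers": 0.04}, {"rx": 0, "ry": 0, "rz": 0, "dx": 0, "dy": 0, "dz": 0.01, "fingers": 0.04}, {"rx": 0, "ry": 0, "rz": 0, "dx": 0, "dy": 0, "dz": 0, "fingers": 0.04}, {"rx": 0, "ry": 0, "rz": 0, "dx": 0, "dy": 0, "dz": 0, "fingers": 0.04}]}}

```text
time_s: 14.6
position: [0.5836, -0.2313, 0.0418]
tool_rot: [[0.974, 0.225, 0.001], [0.225, -0.974, -0.001], [0.001, 0.001, -1.0]]
ft_force: [-0.4, -0.5, -1.6]
grip_width: 0.0494
gripper_force: 31.7
```

{"fn": "arm_command", "kwargs": {"deltas": [{"rx": 0, "ry": 0, "rz": 0, "dx": 0, "dy": 0, "dz": 0.01, "fingers": 0.04}, {"rx": 0, "ry": 0, "rz": 0, "dx": 0, "dy": 0, "dz": 0.008, "fingers": 0.04}, {"rx": 0, "ry": 0, "rz": 0, "dx": 0, "dy": 0, "dz": 0.004, "fingers": 0.04}, {"rx": 0, "ry": 0, "rz": 0, "dx": 0, "dy": 0, "dz": 0.0015, "fingers": 0.04}, {"rx": 0, "ry": 0, "rz": 0, "dx": 0, "dy": 0, "dz": 0.001, "fingers": 0.04}, {"rx": 0, "ry": 0, "rz": 0, "dx": 0, "dy": 0, "dz": 0.001, "fingers": 0.04}, {"rx": 0, "ry": 0, "rz": 0, "dx": 0, "dy": 0, "dz": 0, "fingers": 0.04}, {"rx": 0, "ry": 0, "rz": 0, "dx": 0, "dy": 0, "dz": 0, "fingers": 0.04}]}}

```text
time_s: 15.4
position: [0.5834, -0.231, 0.0159]
tool_rot: [[0.974, 0.225, 0.001], [0.225, -0.974, -0.0], [0.0, 0.001, -1.0]]
ft_force: [-2.7, 0.3, 4.5]
grip_width: 0.0492
gripper_force: 32.0
```

Contact at about 5 N. Releasing and retreating.

{"fn": "arm_command", "kwargs": {"deltas": [{"rx": 0, "ry": 0, "rz": 0, "dx": 0, "dy": 0, "dz": 0, "fingers": 0.054}, {"rx": 0, "ry": 0, "rz": 0, "dx": 0, "dy": 0, "dz": 0, "fingers": 0.065}, {"rx": 0, "ry": 0, "rz": 0, "dx": 0, "dy": 0, "dz": 0, "fingers": 0.08}, {"rx": 0, "ry": 0, "rz": 0, "dx": 0, "dy": 0, "dz": 0, "fingers": 0.08}, {"rx": 0, "ry": 0, "rz": 0, "dx": 0, "dy": 0, "dz": 0, "fingers": 0.08}, {"rx": 0, "ry": 0, "rz": 0, "dx": 0, "dy": 0, "dz": -0.01, "fingers": 0.08}, {"rx": 0, "ry": 0, "rz": 0, "dx": 0, "dy": 0, "dz": -0.03, "fingers": 0.085}, {"rx": 0, "ry": 0, "rz": 0, "dx": 0, "dy": 0, "dz": -0.04, "fingers": 0.085}, {"rx": 0, "ry": 0, "rz": 0, "dx": 0, "dy": 0, "dz": -0.04, "fingers": 0.085}, {"rx": 0, "ry": 0, "rz": 0, "dx": 0, "dy": 0, "dz": -0.03, "fingers": 0.085}, {"rx": 0, "ry": 0, "rz": 0, "dx": 0, "dy": 0, "dz": 0, "fingers": 0.085}]}}

```text
time_s: 16.5
position: [0.5847, -0.2317, 0.171]
tool_rot: [[0.974, 0.225, 0.008], [0.225, -0.974, -0.005], [0.007, 0.007, -1.0]]
ft_force: [0.5, 0.5, 0.1]
grip_width: 0.0849
gripper_force: 0.0
```

{"fn": "arm_command", "kwargs": {"deltas": [{"rx": 0, "ry": 0, "rz": 0, "dx": 0.01, "dy": -0.02, "dz": 0, "fingers": 0.085}, {"rx": 0, "ry": 0, "rz": 0, "dx": 0.016, "dy": -0.035, "dz": 0, "fingers": 0.085}, {"rx": 0, "ry": 0, "rz": 0, "dx": 0.018, "dy": -0.037, "dz": 0, "fingers": 0.085}, {"rx": 0, "ry": 0, "rz": 0, "dx": 0.018, "dy": -0.037, "dz": 0, "fingers": 0.085}, {"rx": 0, "ry": 0, "rz": 0, "dx": 0.017, "dy": -0.035, "dz": 0, "fingers": 0.085}, {"rx": 0, "ry": 0, "rz": 0, "dx": 0.014, "dy": -0.027, "dz": 0, "fingers": 0.085}, {"rx": 0, "ry": 0, "rz": 0, "dx": 0.008, "dy": -0.017, "dz": 0, "fingers": 0.085}, {"rx": 0, "ry": 0, "rz": 0, "dx": 0.002, "dy": -0.006, "dz": 0, "fingers": 0.085}, {"rx": 0, "ry": 0, "rz": 0, "dx": 0, "dy": 0, "dz": 0, "fingers": 0.085}, {"rx": 0, "ry": 0, "rz": 0, "dx": 0, "dy": 0, "dz": 0, "fingers": 0.085}]}}

```text
time_s: 17.5
position: [0.6353, -0.0002, 0.1652]
tool_rot: [[0.975, 0.224, -0.0], [0.224, -0.975, -0.0], [-0.0, 0.0, -1.0]]
ft_force: [-0.5, 0.0, 0.1]
grip_width: 0.0855
gripper_force: 0.0
```

```bash
python3 jar.py green .637 0 .06;python3 jar.py yellow .585 -.231 .01; python3 look.py s5 scene 190 130 180 135
```

```text
17.5 [ 0.6353 -0.0002  0.1652] [-0.5363  0.0314  0.1472]
both [0.6226 0.007  0.0317] 586.4822841180131
s [([320.0, 192.0, 350.0, 235.0], 0.62)] [(array([334.3, 219.9]), array([0.6365, 0.0014]), 0.87)]
t [([313.0, 187.0, 345.0, 203.0], 0.82)] [(array([328.3, 187.4]), array([ 0.6382, -0.0001]), 0.64)]
17.8 [0.6355 0.0001 0.1653] [ 0.643  -0.3121  1.9019]
both [ 0.5933 -0.2379  0.0116] 1151.1628509110838
s [([214.0, 228.0, 238.0, 259.0], 0.63)] [(array([228.7, 245.3]), array([ 0.5798, -0.2279]), 0.92)]
t [([420.0, 202.0, 443.0, 223.0], 0.7)] [(array([425.6, 213.9]), array([ 0.5815, -0.2269]), 0.69)]
18.15 [0.6355 0.0007 0.1653] [ 0.1 -0.5 -0.5]
```

View pics/s5.png

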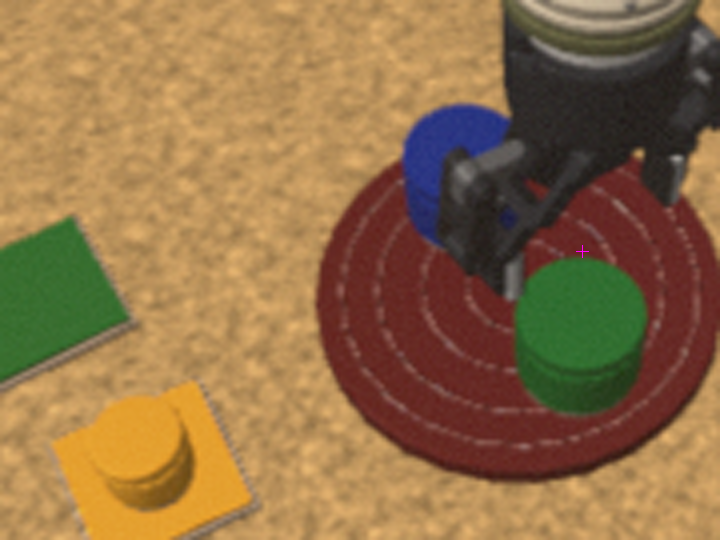

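Yellow stands centred on its tile, and green is between the fingers. Descending on green.

{"fn": "arm_command", "kwargs": {"deltas": [{"rx": 0, "ry": 0, "rz": 0, "dx": 0.001, "dy": 0, "dz": 0.02, "fingers": 0.085}, {"rx": 0, "ry": 0, "rz": 0, "dx": 0, "dy": 0, "dz": 0.02, "fingers": 0.085}, {"rx": 0, "ry": 0, "rz": 0, "dx": 0, "dy": 0, "dz": 0.01, "fingers": 0.085}, {"rx": 0, "ry": 0, "rz": 0, "dx": 0, "dy": 0, "dz": 0.01, "fingers": 0.085}, {"rx": 0, "ry": 0, "rz": 0, "dx": 0, "dy": 0, "dz": 0.005, "fingers": 0.085}, {"rx": 0, "ry": 0, "rz": 0, "dx": 0, "dy": 0, "dz": 0, "fingers": 0.085}], "squeeze": 40}}

```text
time_s: 18.75
position: [0.6364, 0.001, 0.1]
tool_rot: [[0.974, 0.225, -0.001], [0.225, -0.974, 0.0], [-0.0, -0.0, -1.0]]
ft_force: [-0.4, -0.5, 0.1]
grip_width: 0.0853
gripper_force: 0.0
```

{"fn": "arm_command", "kwargs": {"deltas": [{"rx": 0, "ry": 0, "rz": 0, "dx": 0, "dy": 0, "dz": 0.012, "fingers": 0.085}, {"rx": 0, "ry": 0, "rz": 0, "dx": 0, "dy": 0, "dz": 0.014, "fingers": 0.085}, {"rx": 0, "ry": 0, "rz": 0, "dx": 0, "dy": 0, "dz": 0.008, "fingers": 0.082}, {"rx": 0, "ry": 0, "rz": 0, "dx": 0, "dy": 0, "dz": 0, "fingers": 0.078}, {"rx": 0, "ry": 0, "rz": 0, "dx": 0, "dy": 0, "dz": 0, "fingers": 0.074}, {"rx": 0, "ry": 0, "rz": 0, "dx": 0, "dy": 0, "dz": 0, "fingers": 0.071}, {"rx": 0, "ry": 0, "rz": 0, "dx": 0, "dy": 0, "dz": 0, "fingers": 0.069}, {"rx": 0, "ry": 0, "rz": 0, "dx": 0, "dy": 0, "dz": 0, "fingers": 0.066}, {"rx": 0, "ry": 0, "rz": 0, "dx": 0, "dy": 0, "dz": 0, "fingers": 0.06}, {"rx": 0, "ry": 0, "rz": 0, "dx": 0, "dy": 0, "dz": 0, "fingers": 0.055}, {"rx": 0, "ry": 0, "rz": 0, "dx": 0, "dy": 0, "dz": 0, "fingers": 0.055}]}}

```text
time_s: 19.85
position: [0.6369, 0.0008, 0.0672]
tool_rot: [[0.974, 0.225, 0.002], [0.225, -0.974, -0.0], [0.002, 0.001, -1.0]]
ft_force: [-0.8, 0.4, 5.9]
grip_width: 0.0671
gripper_force: 45.4
```

{"fn": "arm_command", "kwargs": {"deltas": [{"rx": 0, "ry": 0, "rz": 0, "dx": 0, "dy": 0, "dz": -0.01, "fingers": 0.055}, {"rx": 0, "ry": 0, "rz": 0, "dx": 0, "dy": 0, "dz": -0.02, "fingers": 0.055}, {"rx": 0, "ry": 0, "rz": 0, "dx": 0, "dy": 0, "dz": -0.025, "fingers": 0.055}, {"rx": 0, "ry": 0, "rz": 0, "dx": -0.01, "dy": 0.01, "dz": -0.015, "fingers": 0.055}, {"rx": 0, "ry": 0, "rz": 0, "dx": -0.02, "dy": 0.018, "dz": 0, "fingers": 0.055}, {"rx": 0, "ry": 0, "rz": 0, "dx": -0.03, "dy": 0.026, "dz": 0, "fingers": 0.055}, {"rx": 0, "ry": 0, "rz": 0, "dx": -0.033, "dy": 0.029, "dz": 0, "fingers": 0.055}, {"rx": 0, "ry": 0, "rz": 0, "dx": -0.033, "dy": 0.029, "dz": 0, "fingers": 0.055}, {"rx": 0, "ry": 0, "rz": 0, "dx": -0.033, "dy": 0.029, "dz": 0, "fingers": 0.055}, {"rx": 0, "ry": 0, "rz": 0, "dx": -0.03, "dy": 0.027, "dz": 0, "fingers": 0.055}, {"rx": 0, "ry": 0, "rz": 0, "dx": -0.025, "dy": 0.022, "dz": 0, "fingers": 0.055}, {"rx": 0, "ry": 0, "rz": 0, "dx": -0.018, "dy": 0.016, "dz": 0, "fingers": 0.055}]}}

```text
time_s: 21.05
position: [0.4545, -0.2537, 0.1363]
tool_rot: [[0.975, 0.223, -0.001], [0.223, -0.975, 0.0], [-0.001, -0.0, -1.0]]
ft_force: [1.0, -0.5, -2.3]
grip_width: 0.0671
gripper_force: 45.7
```

{"fn": "arm_command", "kwargs": {"deltas": [{"rx": 0, "ry": 0, "rz": 0, "dx": -0.0126, "dy": 0.0105, "dz": 0.01, "fingers": 0.055}, {"rx": 0, "ry": 0, "rz": 0, "dx": 0, "dy": 0, "dz": 0.025, "fingers": 0.055}, {"rx": 0, "ry": 0, "rz": 0, "dx": 0, "dy": 0, "dz": 0.03, "fingers": 0.055}, {"rx": 0, "ry": 0, "rz": 0, "dx": 0, "dy": 0, "dz": 0.02, "fingers": 0.055}, {"rx": 0, "ry": 0, "rz": 0, "dx": 0, "dy": 0, "dz": 0.01, "fingers": 0.055}, {"rx": 0, "ry": 0, "rz": 0, "dx": 0, "dy": 0, "dz": 0, "fingers": 0.055}, {"rx": 0, "ry": 0, "rz": 0, "dx": 0, "dy": 0, "dz": 0, "fingers": 0.055}]}}

```text
time_s: 21.75
position: [0.4469, -0.2654, 0.0421]
tool_rot: [[0.974, 0.225, 0.001], [0.225, -0.974, -0.001], [0.001, 0.001, -1.0]]
ft_force: [-0.5, 0.1, -2.3]
grip_width: 0.0673
gripper_force: 45.7
```

Target TCP z is 0.0172, 25 mm further down.

{"fn": "arm_command", "kwargs": {"deltas": [{"rx": 0, "ry": 0, "rz": 0, "dx": 0, "dy": 0, "dz": 0.01, "fingers": 0.055}, {"rx": 0, "ry": 0, "rz": 0, "dx": 0, "dy": 0, "dz": 0.008, "fingers": 0.055}, {"rx": 0, "ry": 0, "rz": 0, "dx": 0, "dy": 0, "dz": 0.004, "fingers": 0.055}, {"rx": 0, "ry": 0, "rz": 0, "dx": 0, "dy": 0, "dz": 0.0015, "fingers": 0.055}, {"rx": 0, "ry": 0, "rz": 0, "dx": 0, "dy": 0, "dz": 0.001, "fingers": 0.055}, {"rx": 0, "ry": 0, "rz": 0, "dx": 0, "dy": 0, "dz": 0.0005, "fingers": 0.055}, {"rx": 0, "ry": 0, "rz": 0, "dx": 0, "dy": 0, "dz": 0, "fingers": 0.055}, {"rx": 0, "ry": 0, "rz": 0, "dx": 0, "dy": 0, "dz": 0, "fingers": 0.055}]}}

```text
time_s: 22.55
position: [0.4466, -0.2648, 0.0172]
tool_rot: [[0.974, 0.225, -0.0], [0.225, -0.974, -0.0], [-0.0, 0.0, -1.0]]
ft_force: [-3.5, 2.1, 7.9]
grip_width: 0.0671
gripper_force: 46.6
```

Contact. Releasing (limited to 0.085) and rising.

{"fn": "arm_command", "kwargs": {"deltas": [{"rx": 0, "ry": 0, "rz": 0, "dx": 0, "dy": 0, "dz": 0, "fingers": 0.071}, {"rx": 0, "ry": 0, "rz": 0, "dx": 0, "dy": 0, "dz": 0, "fingers": 0.08}, {"rx": 0, "ry": 0, "rz": 0, "dx": 0, "dy": 0, "dz": 0, "fingers": 0.085}, {"rx": 0, "ry": 0, "rz": 0, "dx": 0, "dy": 0, "dz": 0, "fingers": 0.085}, {"rx": 0, "ry": 0, "rz": 0, "dx": 0, "dy": 0, "dz": 0, "fingers": 0.085}, {"rx": 0, "ry": 0, "rz": 0, "dx": 0, "dy": 0, "dz": -0.01, "fingers": 0.085}, {"rx": 0, "ry": 0, "rz": 0, "dx": 0, "dy": 0, "dz": -0.02, "fingers": 0.085}, {"rx": 0, "ry": 0, "rz": 0, "dx": 0, "dy": 0, "dz": -0.04, "fingers": 0.085}, {"rx": 0, "ry": 0, "rz": 0, "dx": 0, "dy": 0, "dz": -0.04, "fingers": 0.085}, {"rx": 0, "ry": 0, "rz": 0, "dx": 0, "dy": 0, "dz": -0.035, "fingers": 0.085}, {"rx": 0, "ry": 0, "rz": 0, "dx": 0, "dy": 0, "dz": 0, "fingers": 0.085}]}}

```text
time_s: 23.65
position: [0.4483, -0.2662, 0.1666]
tool_rot: [[0.974, 0.225, 0.007], [0.225, -0.974, -0.007], [0.005, 0.008, -1.0]]
ft_force: [0.7, -0.2, -0.1]
grip_width: 0.0849
gripper_force: 0.0
```

```bash
python3 jar.py blue .5195 -.0165 .06; python3 look.py s6 top 380 170 120 140
```

```text
23.65 [ 0.4483 -0.2662  0.1666] [ 0.7328 -0.2075 -0.0684]
both [ 0.5187 -0.0163  0.0569] 429.4522057507892
s [([292.0, 156.0, 323.0, 194.0], 0.75)] [(array([307.6, 183.7]), array([ 0.5254, -0.0166]), 0.72)]
t [([325.0, 223.0, 355.0, 255.0], 0.87)] [(array([337.9, 238.9]), array([ 0.5228, -0.0196]), 0.75), (array([228.7, 213.2]), array([0.5828, 0.2226]), 0.51)]
24.0 [ 0.4465 -0.2647  0.1604] [-0.  -0.2  0.6]
```

View pics/s6.png

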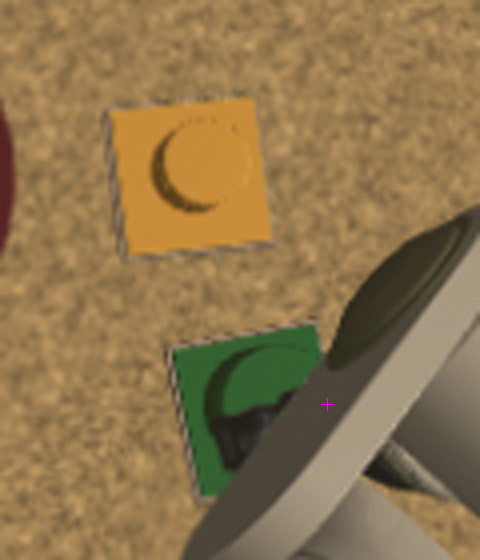

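Yellow is centred (lid at crop (205,165), tile centre (192,177), offset in line with parallax) and green stands on its tile. Next is blue.

{"fn": "arm_command", "kwargs": {"deltas": [{"rx": 0, "ry": 0, "rz": 0, "dx": 0.0107, "dy": -0.019, "dz": 0, "fingers": 0.085}, {"rx": 0, "ry": 0, "rz": 0, "dx": 0.02, "dy": -0.035, "dz": 0, "fingers": 0.085}, {"rx": 0, "ry": 0, "rz": 0, "dx": 0.022, "dy": -0.039, "dz": 0, "fingers": 0.085}, {"rx": 0, "ry": 0, "rz": 0, "dx": 0.022, "dy": -0.039, "dz": 0, "fingers": 0.085}, {"rx": 0, "ry": 0, "rz": 0, "dx": 0.021, "dy": -0.037, "dz": 0, "fingers": 0.085}, {"rx": 0, "ry": 0, "rz": 0, "dx": 0.018, "dy": -0.031, "dz": 0, "fingers": 0.085}, {"rx": 0, "ry": 0, "rz": 0, "dx": 0.01, "dy": -0.0173, "dz": 0, "fingers": 0.085}, {"rx": 0, "ry": 0, "rz": 0, "dx": 0.004, "dy": -0.007, "dz": 0, "fingers": 0.085}, {"rx": 0, "ry": 0, "rz": 0, "dx": 0, "dy": 0, "dz": 0, "fingers": 0.085}, {"rx": 0, "ry": 0, "rz": 0, "dx": 0, "dy": 0, "dz": 0, "fingers": 0.085}]}}

```text
time_s: 25.0
position: [0.5206, -0.0185, 0.161]
tool_rot: [[0.975, 0.224, -0.001], [0.224, -0.975, -0.0], [-0.001, -0.0, -1.0]]
ft_force: [-0.1, -0.4, 0.5]
grip_width: 0.0851
gripper_force: 0.0
```

```bash
python3 look.py s7 scene 170 120 180 150; python3 jar.py green .447 -.265 .01
```

```text
25.05 [ 0.5206 -0.0188  0.1611] [ 0.8 -0.1  0.2]
25.05 [ 0.5206 -0.0188  0.1611] [ 0.7684 -0.0896  0.2488]
both [ 0.4487 -0.2626  0.0011] 637.434079274969
s [([176.0, 177.0, 212.0, 214.0], 0.69), ([403.0, 166.0, 420.0, 189.0], 0.43)] [(array([196.4, 201.1]), array([ 0.4376, -0.2676]), 0.66)]
t [([430.0, 258.0, 466.0, 288.0], 0.86)] [(array([442.9, 272.3]), array([ 0.4454, -0.2618]), 0.95)]
```

View pics/s7.png

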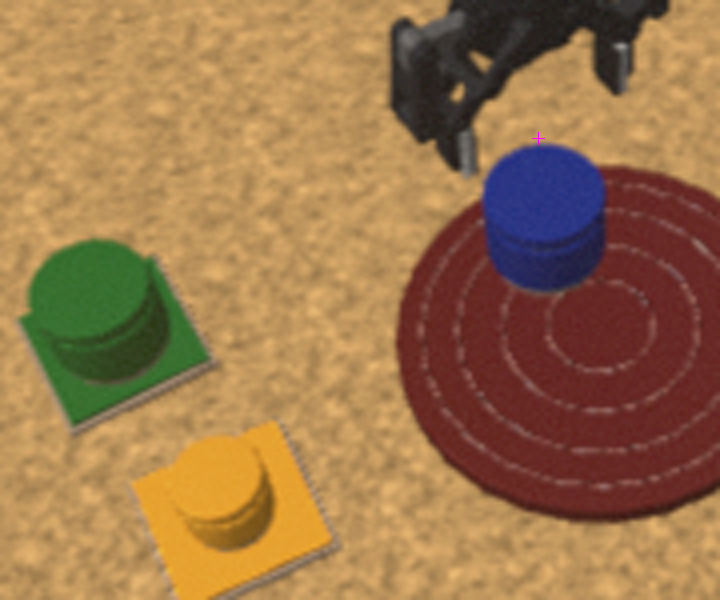

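Green and yellow stand centred. Relative to the green grasp, the TCP is about 3 mm too far in −y for blue (marker at 538, lid centre at 544), so I'll correct that while descending.

{"fn": "arm_command", "kwargs": {"deltas": [{"rx": 0, "ry": 0, "rz": 0, "dx": 0, "dy": -0.003, "dz": 0.02, "fingers": 0.085}, {"rx": 0, "ry": 0, "rz": 0, "dx": 0, "dy": 0, "dz": 0.02, "fingers": 0.085}, {"rx": 0, "ry": 0, "rz": 0, "dx": 0, "dy": 0, "dz": 0.01, "fingers": 0.085}, {"rx": 0, "ry": 0, "rz": 0, "dx": 0, "dy": 0, "dz": 0.01, "fingers": 0.085}, {"rx": 0, "ry": 0, "rz": 0, "dx": 0, "dy": 0, "dz": 0, "fingers": 0.085}]}}

```text
time_s: 25.85
position: [0.5198, -0.0148, 0.1005]
tool_rot: [[0.974, 0.225, -0.002], [0.225, -0.974, 0.0], [-0.001, -0.001, -1.0]]
ft_force: [0.7, -0.1, 0.2]
grip_width: 0.0852
gripper_force: 0.0
```

{"fn": "arm_command", "kwargs": {"deltas": [{"rx": 0, "ry": 0, "rz": 0, "dx": 0, "dy": 0, "dz": 0.012, "fingers": 0.085}, {"rx": 0, "ry": 0, "rz": 0, "dx": 0, "dy": 0, "dz": 0.014, "fingers": 0.085}, {"rx": 0, "ry": 0, "rz": 0, "dx": 0, "dy": 0, "dz": 0.008, "fingers": 0.082}, {"rx": 0, "ry": 0, "rz": 0, "dx": 0, "dy": 0, "dz": 0, "fingers": 0.078}, {"rx": 0, "ry": 0, "rz": 0, "dx": 0, "dy": 0, "dz": 0, "fingers": 0.074}, {"rx": 0, "ry": 0, "rz": 0, "dx": 0, "dy": 0, "dz": 0, "fingers": 0.071}, {"rx": 0, "ry": 0, "rz": 0, "dx": 0, "dy": 0, "dz": 0, "fingers": 0.069}, {"rx": 0, "ry": 0, "rz": 0, "dx": 0, "dy": 0, "dz": 0, "fingers": 0.066}, {"rx": 0, "ry": 0, "rz": 0, "dx": 0, "dy": 0, "dz": 0, "fingers": 0.06}, {"rx": 0, "ry": 0, "rz": 0, "dx": 0, "dy": 0, "dz": 0, "fingers": 0.055}, {"rx": 0, "ry": 0, "rz": 0, "dx": 0, "dy": 0, "dz": 0, "fingers": 0.055}]}}

```text
time_s: 26.95
position: [0.5208, -0.0153, 0.0684]
tool_rot: [[0.974, 0.225, 0.002], [0.225, -0.974, -0.001], [0.002, 0.002, -1.0]]
ft_force: [-0.6, -3.0, 7.2]
grip_width: 0.0669
gripper_force: 43.9
```

{"fn": "arm_command", "kwargs": {"deltas": [{"rx": 0, "ry": 0, "rz": 0, "dx": 0, "dy": 0, "dz": -0.01, "fingers": 0.055}, {"rx": 0, "ry": 0, "rz": 0, "dx": 0, "dy": 0, "dz": -0.02, "fingers": 0.055}, {"rx": 0, "ry": 0, "rz": 0, "dx": 0, "dy": -0.01, "dz": -0.02, "fingers": 0.055}, {"rx": 0, "ry": 0, "rz": 0, "dx": 0, "dy": -0.02, "dz": -0.01, "fingers": 0.055}, {"rx": 0, "ry": 0, "rz": 0, "dx": 0.002, "dy": -0.03, "dz": 0, "fingers": 0.055}, {"rx": 0, "ry": 0, "rz": 0, "dx": 0.002, "dy": -0.036, "dz": 0, "fingers": 0.055}, {"rx": 0, "ry": 0, "rz": 0, "dx": 0.002, "dy": -0.038, "dz": 0, "fingers": 0.055}, {"rx": 0, "ry": 0, "rz": 0, "dx": 0.0029, "dy": -0.038, "dz": 0, "fingers": 0.055}, {"rx": 0, "ry": 0, "rz": 0, "dx": 0, "dy": -0.038, "dz": 0, "fingers": 0.055}, {"rx": 0, "ry": 0, "rz": 0, "dx": 0, "dy": -0.035, "dz": 0, "fingers": 0.055}, {"rx": 0, "ry": 0, "rz": 0, "dx": 0, "dy": -0.025, "dz": 0, "fingers": 0.055}, {"rx": 0, "ry": 0, "rz": 0, "dx": 0, "dy": -0.016, "dz": 0, "fingers": 0.055}]}}

```text
time_s: 28.15
position: [0.4633, 0.2677, 0.1276]
tool_rot: [[0.974, 0.227, -0.001], [0.227, -0.974, 0.0], [-0.001, -0.0, -1.0]]
ft_force: [-0.3, -0.4, -3.7]
grip_width: 0.0673
gripper_force: 46.0
```

{"fn": "arm_command", "kwargs": {"deltas": [{"rx": 0, "ry": 0, "rz": 0, "dx": 0, "dy": -0.0104, "dz": 0.01, "fingers": 0.055}, {"rx": 0, "ry": 0, "rz": 0, "dx": 0, "dy": 0, "dz": 0.02, "fingers": 0.055}, {"rx": 0, "ry": 0, "rz": 0, "dx": 0, "dy": 0, "dz": 0.03, "fingers": 0.055}, {"rx": 0, "ry": 0, "rz": 0, "dx": 0, "dy": 0, "dz": 0.015, "fingers": 0.055}, {"rx": 0, "ry": 0, "rz": 0, "dx": 0, "dy": 0, "dz": 0.01, "fingers": 0.055}, {"rx": 0, "ry": 0, "rz": 0, "dx": 0, "dy": 0, "dz": 0, "fingers": 0.055}, {"rx": 0, "ry": 0, "rz": 0, "dx": 0, "dy": 0, "dz": 0, "fingers": 0.055}]}}

```text
time_s: 28.85
position: [0.4625, 0.276, 0.0427]
tool_rot: [[0.974, 0.225, 0.001], [0.225, -0.974, 0.0], [0.001, -0.0, -1.0]]
ft_force: [0.4, 0.7, -2.9]
grip_width: 0.0671
gripper_force: 46.2
```

24.5 mm to go.

{"fn": "arm_command", "kwargs": {"deltas": [{"rx": 0, "ry": 0, "rz": 0, "dx": 0, "dy": 0, "dz": 0.01, "fingers": 0.055}, {"rx": 0, "ry": 0, "rz": 0, "dx": 0, "dy": 0, "dz": 0.008, "fingers": 0.055}, {"rx": 0, "ry": 0, "rz": 0, "dx": 0, "dy": 0, "dz": 0.004, "fingers": 0.055}, {"rx": 0, "ry": 0, "rz": 0, "dx": 0, "dy": 0, "dz": 0.0015, "fingers": 0.055}, {"rx": 0, "ry": 0, "rz": 0, "dx": 0, "dy": 0, "dz": 0.001, "fingers": 0.055}, {"rx": 0, "ry": 0, "rz": 0, "dx": 0, "dy": 0, "dz": 0.0003, "fingers": 0.055}, {"rx": 0, "ry": 0, "rz": 0, "dx": 0, "dy": 0, "dz": 0, "fingers": 0.055}, {"rx": 0, "ry": 0, "rz": 0, "dx": 0, "dy": 0, "dz": 0, "fingers": 0.055}]}}

```text
time_s: 29.65
position: [0.4618, 0.2759, 0.0184]
tool_rot: [[0.974, 0.225, -0.0], [0.225, -0.974, -0.0], [-0.0, 0.0, -1.0]]
ft_force: [-5.2, -1.5, 6.6]
grip_width: 0.0667
gripper_force: 47.3
```

{"fn": "arm_command", "kwargs": {"deltas": [{"rx": 0, "ry": 0, "rz": 0, "dx": 0, "dy": 0, "dz": 0, "fingers": 0.071}, {"rx": 0, "ry": 0, "rz": 0, "dx": 0, "dy": 0, "dz": 0, "fingers": 0.08}, {"rx": 0, "ry": 0, "rz": 0, "dx": 0, "dy": 0, "dz": 0, "fingers": 0.085}, {"rx": 0, "ry": 0, "rz": 0, "dx": 0, "dy": 0, "dz": 0, "fingers": 0.085}, {"rx": 0, "ry": 0, "rz": 0, "dx": 0, "dy": 0, "dz": 0, "fingers": 0.085}, {"rx": 0, "ry": 0, "rz": 0, "dx": 0, "dy": 0, "dz": -0.01, "fingers": 0.085}, {"rx": 0, "ry": 0, "rz": 0, "dx": 0, "dy": 0, "dz": -0.02, "fingers": 0.085}, {"rx": 0, "ry": 0, "rz": 0, "dx": 0, "dy": 0, "dz": -0.04, "fingers": 0.085}, {"rx": 0, "ry": 0, "rz": 0, "dx": 0, "dy": 0, "dz": -0.04, "fingers": 0.085}, {"rx": 0, "ry": 0, "rz": 0, "dx": 0, "dy": 0, "dz": -0.04, "fingers": 0.085}]}}

```text
time_s: 30.65
position: [0.4619, 0.2759, 0.1699]
tool_rot: [[0.974, 0.225, 0.0], [0.225, -0.974, 0.0], [0.0, -0.0, -1.0]]
ft_force: [0.9, 0.4, 0.4]
grip_width: 0.0848
gripper_force: 0.0
```

{"fn": "arm_command", "kwargs": {"deltas": [{"rx": 0, "ry": 0, "rz": 0, "dx": -0.02, "dy": 0.03, "dz": -0.01, "fingers": 0.085}, {"rx": 0, "ry": 0, "rz": 0, "dx": -0.02, "dy": 0.04, "dz": 0, "fingers": 0.085}, {"rx": 0, "ry": 0, "rz": 0, "dx": -0.02, "dy": 0.04, "dz": 0, "fingers": 0.085}, {"rx": 0, "ry": 0, "rz": 0, "dx": -0.01, "dy": 0.04, "dz": 0, "fingers": 0.085}, {"rx": 0, "ry": 0, "rz": 0, "dx": 0, "dy": 0.03, "dz": 0, "fingers": 0.085}, {"rx": 0, "ry": 0, "rz": 0, "dx": 0, "dy": 0.01, "dz": 0, "fingers": 0.085}, {"rx": 0, "ry": 0, "rz": 0, "dx": 0, "dy": 0, "dz": 0, "fingers": 0.085}, {"rx": 0, "ry": 0, "rz": 0, "dx": 0, "dy": 0, "dz": 0, "fingers": 0.085}]}}

```text
time_s: 31.45
position: [0.4365, 0.0759, 0.1777]
tool_rot: [[0.974, 0.225, 0.0], [0.225, -0.974, 0.0], [0.0, -0.0, -1.0]]
ft_force: [-0.5, -0.2, 0.1]
grip_width: 0.0852
gripper_force: 0.0
```

```bash
python3 look.py s8 scene 340 110 140 110;python3 look.py s9 top 160 160 140 150
```

```text
31.5 [0.4365 0.0762 0.1776] [0.4 0.4 0.9]
31.55 [0.4364 0.0763 0.1776] [-0.1  0.1  0. ]
```

View pics/s8.png

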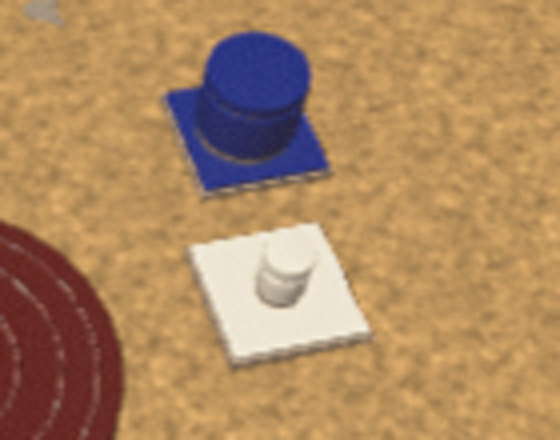

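View pics/s9.png

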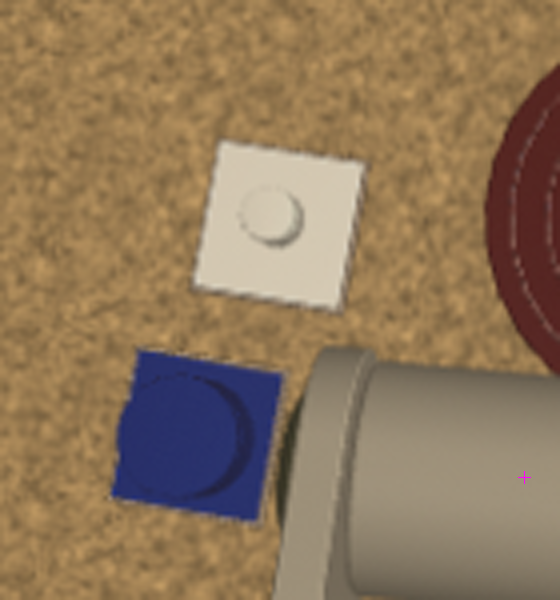

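All four jars stand upright near their tile centres: blue's lid is at (180,437) against tile centre (197,436) in the top crop, which parallax explains to within about 3 mm. White is centred in both views and the arm is clear, so I'm handing in.

```bash
python3 -c "
from rig import env
print(env.close_job())"
```

```text
the job is handed in; nothing more can be done
None
```

I set all four jars upright and released on the tiles of their own colour, unstacking white, then yellow, then green, and moving the single blue jar last. From the pictures each looks within about 5 mm of its tile's centre. I steered clear of the vase and glaze pot but did not re-measure them. I handed the job in at about 32 s, and no verdict came back.

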